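# Rehang the marble box's lift-off door and bolt it

### The arm

A 7-joint arm with a two-finger parallel gripper is mounted at the origin on the work surface. World frame = base frame: x ahead of the robot, y to its left, z up, the work surface at z = 0. Lengths are in mm, angles in rad, forces in N, time in s.
With the tool pointing down it reaches from about 400 to 850 mm from the base axis. Payload 4.4 kg.
Tool frame: the origin (TCP) lies between the finger pads; the fingertips stand 11 mm ahead of it and the grasp point (between the pads) lies 8 mm behind it (r.tcp_to_tips is the distance from the TCP to the fingertips, in mm); z points along the fingers, y is the direction in which the jaws open and shut (so a half turn about z gives the same grasp; the last joint's range is limited). The gripper opens to 94 mm and grips with 3 to 60 N. Pads are 16 mm wide; open, the fingers measure 119 mm over their backs; the gripper's body (75 mm by 177 mm) begins 78 mm behind the grasp point.
Start: joints at [1.269, 0.628, 0.038, 1.517, -0.027, 0.996, -0.02], TCP at [151.881, -632.021, 216.478] pointing down, gripper open.
Joint ranges: [-3.06, 3.06], [-0.37, 2.12], [-1.25, 1.32], [0.18, 2.47], [-1.1, 4.24], [0.23, 1.98], [-2.94, 2.94]. Speed limits (rad/s): [2.57, 2.57, 3.14, 3.14, 3.14, 3.14, 3.14].

### API

Orientations are given as a unit quaternion [w, x, y, z].
In Python, from cell import r gives the robot as it stands.
- The arm moves only by the tool drive_tool, never from a script. Its argument "series" is a list of rows, each a list of 3 entries, a list of its own where there are three numbers: the opening, from 0 (shut) to 1 (fully open), then the shift along the tool's x, y, z in m, then the turn, a rotation vector about the tool's x, y, z in rad. A call has 1 to 12 rows; each row is the pose to reach, as a shift and turn from the pose measured when the call began, along the tool's axes at that moment; what a row does not reach only later rows make up. A row lasts 1/8 s, in which the tool goes at most 62.5 mm and 10.7 degrees, less where a joint would pass 70% of its speed; a pose out of reach is approached as far as the arm can. A call with a gripper value outside its range is refused whole. The fingers move at their own pace and stop on an object; "squeeze" is the grip in N (left out, the last holds). Time passes only in rows, so rows that repeat a pose let the fingers close. It gives the time, the measured TCP pose, the force and the opening at its end, in the units of the state.
- r.get_obs(): the state, without advancing time (a new reading comes with each control period).
- r.read_camera(name): name is "side" or "top" or "wrist"; returns a dict with "img" (480x640x3 uint8, blue, green, red), "vertical_fov" (degrees; the focal length in pixels is half the picture's height over the tangent of half this angle, whatever the lens; pixels are square), "cx", "cy" (the principal point, pixels), "dist" ([k1, k2, p1, p2, k3] as OpenCV has them; the pictures are not rectified), "camera_from_world" (4x4, takes a point from world to camera coordinates). Camera axes: x right, y down, z forward; pixel columns grow to the right and rows downward; lengths in mm; the calibration is good to about 2 mm. A picture is of the moment at which its call begins. There is no depth.
- r.finish_job(): hands the job in, once; it reports no verdict.
Trained networks look in the newest picture that a camera, given by its name, has taken for a name from the list of things; names that differ only in an ending like _2 or _b are one class to them, and where a whole thing is asked for, a point or a joint stands for the part that bears it (a point fixed in the world has none). Each returns a list of dicts, best first, with "p" (0 to 1); they miss things now and then, are a little off and sometimes report something else, mostly with a low value. They report only what shows in the picture. A call takes as long as a camera call. They do not tell look-alikes from the thing itself.
- r.spot_in(camera, label): "box" ([centre column, centre row, width, height] in pixels, round what is visible of it).
- r.silhouettes(camera, label): "pixels" (480x640 bool, what is visible of it) and "box" ([centre column, centre row, width, height] in pixels, round what is visible of it).
The state is a dict: "clock": time; "joint_positions": joint angles; "joint_vel": joint speeds; "joint_torque": joint torques, N m; "position": TCP position; "tcp_rot": TCP orientation; "ft_force": force on the tool from outside, world axes, zero at the start; "wrist_torque": the same for the moment, N m; "width": finger opening in mm.
Only numpy, scipy, OpenCV 4.12 (cv2) and the standard library are available. Lean on these libraries where they do the work, as an engineer would, in place of code of your own. Each camera call takes 0.05 s, during which the arm holds its last target.

### The job

The oak marble box has had its lift-off door taken off; the door stands upright in the slotted wooden rack. Hang the door back in its closed position, lowering both hinge sockets together onto the box's two upright pintles until the door is fully home on the sill, without dropping or forcing it, and only then slide the steel bolt across the front of the door to the end of its travel. Leave the rooks, dice bowl and dice cup standing where they are.

Things in the scene. Friction and masses are not known exactly. Their poses are not given: they have to be found in the camera images.
- marble_box: Oak box, front 255 x 135 mm, 110 mm deep, fixed. Origin at table level on the front face, under the middle of the door opening; +x out of the front, +y along the front to the hinge side, z up. Front face spans y -160 to +95 mm, body x -110 to 0. Sill for the door: x 0 to 26, y -65 to 65, top at z 20 mm. Door hung and closed: its origin at x 16, y 0, z 20 mm here, axes parallel.
- pintle_low (a point): Lower pintle, on its upright axis, where the lower end of the door's lower socket lies when home: 32 mm above the table, 1 mm above the bracket, 16 mm out from the front face; axes as marble_box. Steel pin 10 mm diameter, rising 21 mm above this point, its top 10 mm tapering to 3 mm. Bracket below: 22 mm out from the face, 16 mm wide, 8 mm thick.
- pintle_top (a point): Same point on the upper pintle, 73 mm above the lower; same pin and bracket. The lower socket must pass between the lower pin's tip and the upper bracket's underside, so the door cannot come straight down from high up: bring it in level from the front (towards the box's -x), raised 22 to 45 mm (best 33) over its home height, then lower it.
- shut_mark (a point): Point of the box where the door's free edge (point door_edge) lies when the door is hung and closed; axes as marble_box. Closed, the door has 4 mm to a stop strip behind this edge and 6 mm to the bolt's bar in front.
- door: Loose oak door, 130 mm wide (y), 115 high (z), 16 thick (x), about 0.25 kg, upright in the rack. Origin under the middle of its lower edge; z up, +y to the hinge edge. A grip tab 44 mm wide (y), 16 thick (x) stands from 115 to 170 mm above the origin. Two steel sockets (tubes, 13 mm bore, 21 mm outside, 18 mm tall) off the hinge edge: axes at x 0, y 79 mm, lower ends at z 12 and 85 mm.
- door_grip (a point): Middle of the door's grip tab, 150 mm above the door's origin, axes as the door's: pinch it from above across its 16 mm thickness (door x). With the door home this point is 170 mm above the table, 35 mm over the box's top.
- socket_low (a point): Centre of the lower end of the door's lower socket; axes as the door's.
- socket_top (a point): Centre of the lower end of the door's upper socket; axes as the door's.
- door_edge (a point): Middle of the door's free edge (door y -65 mm, half height).
- rack: Dark wooden slotted rack fixed to the table, 100 mm (x) by 90 mm (y), origin at table level in its middle. Base 12 mm thick, on which the door stands; two rails up to 38 mm above the table form a slot 19 mm wide along y. Lift the door straight up by more than 30 mm to clear the slot.
- bolt (a joint): Travel (m) of the steel bolt along marble_box +y: 0 withdrawn, 0.050 end of travel. 1.5 N friction; stays where left. Its bar (14 mm diameter, ball-ended, 95 mm above the table, axis 37 mm out from the front face) ends 20 mm short of the closed door's free edge at 0 and reaches 30 mm across the door's front at 0.050.
- bolt_grip (a point): Gripping point of the bolt: on its upright steel post, 14 mm (x) by 16 mm (y), which rises from the bar to 190 mm above the table; the point is on the post's axis, 170 mm above the table, axes as marble_box. It stands 37 mm out from the box's front face, at y = -125 mm plus the bolt's travel.
- rook_a: Black plastic rook, 77 mm tall, 44 mm foot; origin under its foot. Bystander.
- rook_b: The other such rook. Bystander.
- dice_cup: Grey plastic dice cup, 72 mm across, 95 mm tall; origin under its foot. Bystander.
- dice_bowl: White ceramic bowl with dice, 120 mm across, 45 mm tall; origin under its foot. Bystander.
Things that resemble listed ones, but are neither listed nor needed, are in the scene too. Of the things that look like the door, the largest one is meant.

How it is judged:
By the outcome, as a careful person would: the job done as asked, in the order asked, and still so for the second after the job is handed in, with the robot touching nothing.
It also fails if it takes over 48 s, if anything falls off the work surface, if the arm or the gripper's body presses on something with over 40 N, if the wrist force passes 120 N, or if a joint passes its speed limit or range.

## Working session

There is one attempt and no reset: what is moved stays moved. The work goes in short steps, Python scripts to look and compute and a tool call to move; the robot and the scene stay as the last step left them, time stands still between calls to the robot, and variables do not carry over. Pictures are saved under pics/ and viewed, and the job is handed in when it is done.

Besides the shell and the picture viewer there is one more tool, called after ">>>" as a command line: name --argument value ..., lists and objects as JSON in quotes. drive_tool: Moves the arm, as the interface text tells. Its arguments: {"type":"object","properties":{"series":{"type":"array"},"squeeze":{"type":"number"}},"required":["series"]}

```bash
ls; mkdir -p pics; cat > h.py <<'E'
import numpy as np, cv2
from cell import r
def cam(name):
    c=r.read_camera(name); h=c["img"].shape[0]
    f=h/2/np.tan(np.radians(c["vertical_fov"])/2)
    c["K"]=np.array([[f,0,c["cx"]],[0,f,c["cy"]],[0,0,1.]]); c["T"]=np.array(c["camera_from_world"]); c["d"]=np.array(c["dist"],float)
    return c
def proj(c,P):
    P=np.atleast_2d(np.array(P,float)); T=c["T"]
    return cv2.projectPoints(P,cv2.Rodrigues(T[:3,:3])[0],T[:3,3],c["K"],c["d"])[0].reshape(-1,2)
def ray(c,uv):
    n=cv2.undistortPoints(np.array(uv,float).reshape(-1,1,2),c["K"],c["d"]).reshape(-1,2)
    R=c["T"][:3,:3]; o=-R.T@c["T"][:3,3]
    d=np.c_[n,np.ones(len(n))]@R
    return o,d
def atz(c,uv,z):
    o,d=ray(c,uv); return o+d*((z-o[2])/d[:,2])[:,None]
E
python3 - <<'E'
from h import *
for n in ["side","top","wrist"]:
    c=cam(n); cv2.imwrite(f"pics/{n}0.png",c["img"])
    print(n,c["vertical_fov"],c["dist"],(-c["T"][:3,:3].T@c["T"][:3,3]).round(),c["T"][2,:3].round(2))
    for l in ["marble_box","door","rack","bolt","rook_a","dice_cup","dice_bowl"]:
        print(l,[(np.round(x["box"]).tolist(),round(x["p"],2)) for x in r.spot_in(n,l)])
o=r.get_obs();print(o["clock"],o["position"],o["tcp_rot"],o["width"],o["ft_force"])
E
```

```text
pics
side 45.87742833663461 [0.05979612 0.         0.         0.         0.        ] [ 211.  776. 1066.] [ 0.28 -0.54 -0.79]
marble_box [([398.0, 147.0, 66.0, 124.0], 0.66), ([331.0, 289.0, 36.0, 88.0], 0.16)]
door [([389.0, 330.0, 50.0, 51.0], 0.94), ([328.0, 286.0, 34.0, 86.0], 0.87), ([252.0, 361.0, 33.0, 64.0], 0.81), ([331.0, 301.0, 53.0, 47.0], 0.71)]
rack [([331.0, 303.0, 56.0, 49.0], 0.66)]
bolt [([373.0, 105.0, 10.0, 42.0], 0.5)]
rook_a [([284.0, 172.0, 19.0, 34.0], 0.98), ([290.0, 420.0, 23.0, 35.0], 0.74)]
dice_cup [([326.0, 289.0, 32.0, 88.0], 0.61), ([408.0, 252.0, 34.0, 45.0], 0.55)]
dice_bowl []
top 56.31676202085577 [-0.09547772  0.          0.          0.          0.        ] [ 506.   84. 1053.] [ 0.06  0.02 -1.  ]
marble_box [([474.0, 255.0, 141.0, 101.0], 0.86), ([391.0, 158.0, 19.0, 29.0], 0.47)]
door [([264.0, 274.0, 72.0, 11.0], 0.9), ([184.0, 241.0, 61.0, 13.0], 0.71), ([255.0, 336.0, 27.0, 56.0], 0.66), ([320.0, 162.0, 50.0, 52.0], 0.23), ([471.0, 258.0, 136.0, 106.0], 0.2)]
rack [([274.0, 273.0, 41.0, 46.0], 0.9), ([474.0, 258.0, 138.0, 104.0], 0.74)]
bolt [([503.0, 212.0, 41.0, 17.0], 0.66)]
rook_a [([154.0, 290.0, 27.0, 20.0], 0.95), ([390.0, 157.0, 18.0, 27.0], 0.93), ([266.0, 273.0, 73.0, 18.0], 0.51)]
dice_cup [([344.0, 320.0, 35.0, 35.0], 0.98), ([474.0, 254.0, 143.0, 100.0], 0.39)]
dice_bowl [([321.0, 162.0, 52.0, 48.0], 0.72)]
wrist 64.46260655686392 [0.01914068 0.         0.         0.         0.        ] [ 228. -615.  384.] [-0.26 -0.06 -0.96]
marble_box []
door []
rack []
bolt []
rook_a []
dice_cup []
dice_bowl []
1.2 [ 151.85782893 -632.03072038  216.49073311] [1.01483808e-05 9.93060976e-01 1.17600584e-01 3.52741640e-06] 93.98300042900853 [-0.49221284  0.25949402 -0.50738091]
```

View pics/side0.png

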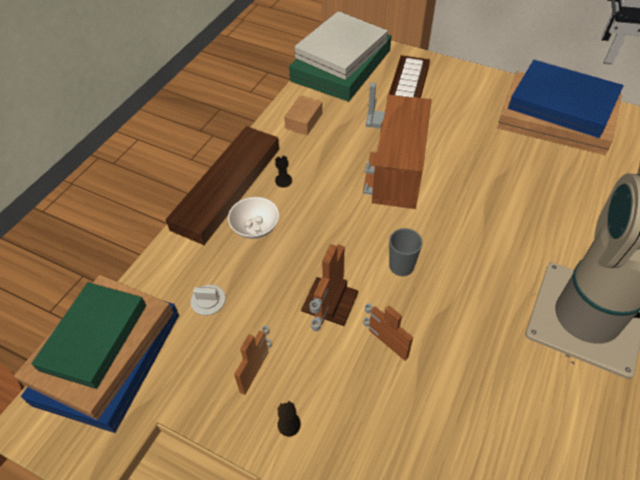

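View pics/top0.png

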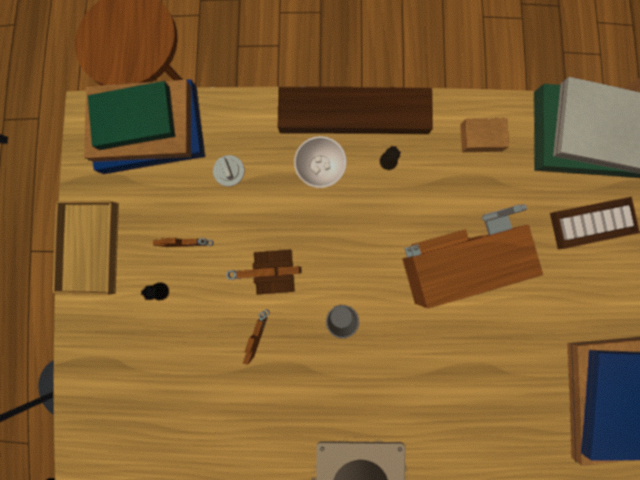

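```bash
python3 - <<'E'
import cv2
a=cv2.imread("pics/top0.png");b=cv2.imread("pics/side0.png")
def z(i,x0,y0,w,h,k,n): cv2.imwrite("pics/"+n,cv2.resize(i[y0:y0+h,x0:x0+w],None,fx=k,fy=k,interpolation=cv2.INTER_CUBIC))
z(a,390,195,160,120,5,"tbox.png"); z(b,350,70,100,150,4,"sbox.png")
z(a,220,235,100,75,8,"tdoor.png"); z(b,280,230,110,110,5,"sdoor.png")
E
```

```text
(no output)
```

View pics/tbox.png

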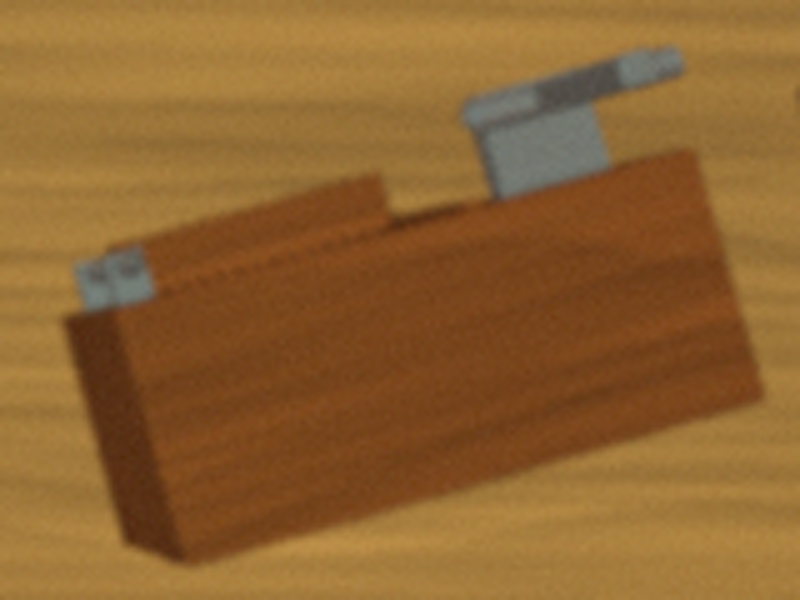

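View pics/sbox.png

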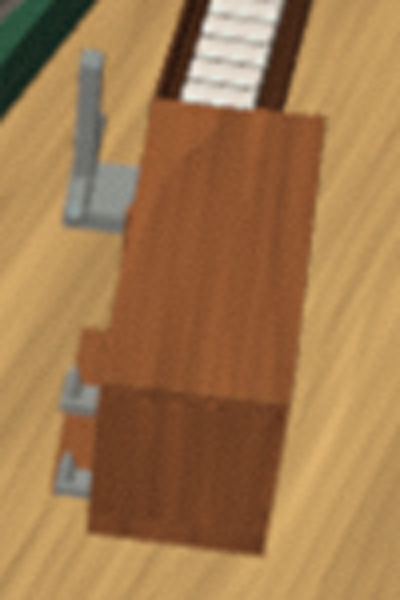

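View pics/tdoor.png

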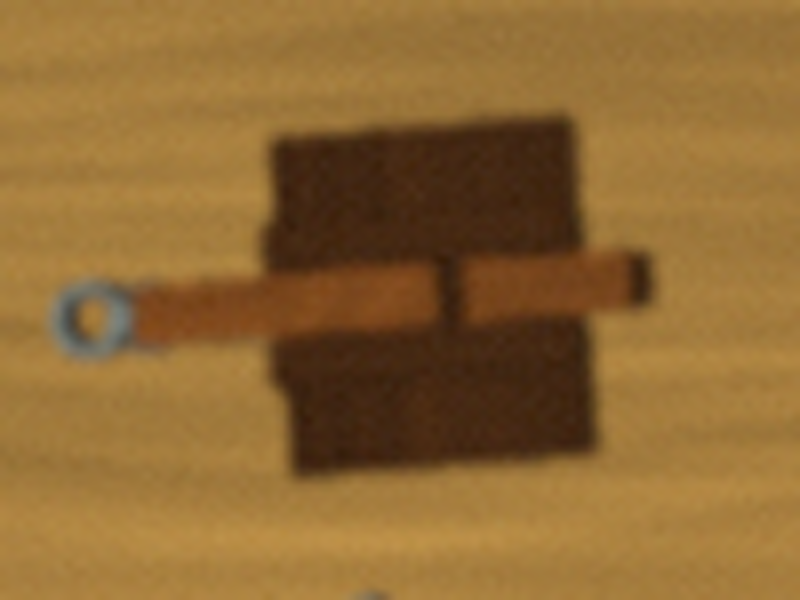

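View pics/sdoor.png

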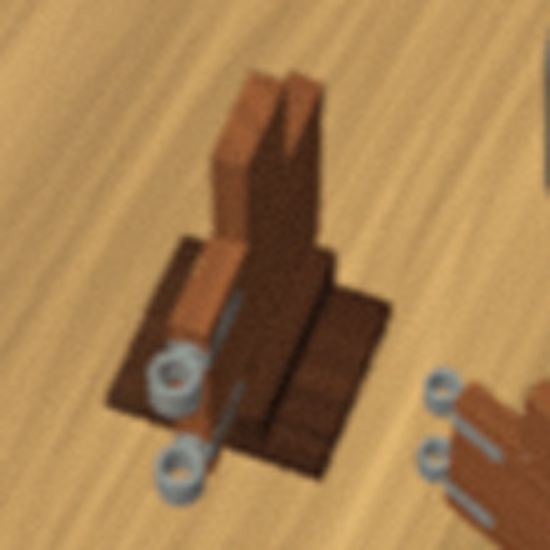

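```bash
cat > fit.py <<'E'
from h import *
from scipy.optimize import least_squares
c={n:cam(n) for n in("top","side")}
def px(p,k,x0,y0): return [(p[0]+.5)/k-.5+x0,(p[1]+.5)/k-.5+y0]
def run(obs,x0):
    # obs: (cam, crop(k,x0,y0), uv, local xyz)
    def W(v,L):
        a=v[2];R=np.array([[np.cos(a),-np.sin(a),0],[np.sin(a),np.cos(a),0],[0,0,1]]);return R@np.array(L,float)+[v[0],v[1],0]
    def res(v): return np.concatenate([(proj(c[o[0]],W(v,o[3]))[0]-px(o[2],*o[1])) for o in obs])
    s=least_squares(res,x0,loss="soft_l1"); return s.x,res(s.x).reshape(-1,2),W
TB=(5,390,195);SB=(4,350,70);TD=(8,220,235);SD=(5,280,230)
box=[("top",TB,(118,313),(0,95,135)),("top",TB,(190,562),(-110,95,135)),("top",TB,(763,398),(-110,-160,135)),("top",TB,(692,150),(0,-160,135)),
("top",TB,(67,317),(0,95,0)),("top",TB,(128,543),(-110,95,0)),
("side",SB,(103,384),(0,95,135)),("side",SB,(285,402),(-110,95,135)),("side",SB,(155,100),(0,-160,135)),("side",SB,(325,116),(-110,-160,135)),("side",SB,(90,532),(0,95,0)),("side",SB,(263,552),(-110,95,0))]
door=[("top",TD,(93,318),(0,79,127-12+0)),("top",TD,(630,252),(8,-65,127)),("top",TD,(632,307),(-8,-65,127)),("top",TD,(434,262),(8,-22,182)),("top",TD,(440,325),(-8,-22,182)),
("side",SD,(175,375),(0,79,115)),("side",SD,(182,468),(0,79,42)),("side",SD,(213,157),(8,22,182)),("side",SD,(248,165),(-8,22,182)),("side",SD,(255,72),(8,-22,182)),("side",SD,(282,80),(-8,-22,182))]
for nm,o,x0 in(("box",box,[550,-250,.2]),("door",door,[550,200,0])):
    for sel in("both","top","side"):
        oo=[q for q in o if sel in("both",q[0])]
        v,e,W=run(oo,x0); print(nm,sel,v.round(3),np.degrees(v[2]).round(2)); 
        if sel=="both": print(e.round(1).tolist())
E
python3 fit.py
```

```text
box both [ 5.57864e+02 -1.84393e+02  2.81000e-01] 16.08
[[-0.9, -0.6], [-0.5, 1.5], [1.0, 0.2], [0.3, -1.0], [-1.7, 0.1], [-1.1, 0.2], [-0.7, -2.0], [2.2, -0.5], [-0.3, -1.8], [0.7, -1.2], [-0.7, -0.3], [0.7, 0.6]]
box top [ 5.57929e+02 -1.85624e+02  2.79000e-01] 16.01
box side [ 5.57363e+02 -1.81640e+02  2.82000e-01] 16.14
door both [497.154 206.914  18.939] 1085.12
[[-1.4, 0.6], [-1.0, -0.3], [-0.7, 0.5], [-0.3, -0.0], [-0.4, 0.3], [0.4, -0.9], [-0.1, -1.0], [-0.6, -1.0], [0.2, -0.1], [-0.6, -1.3], [1.7, -0.5]]
door top [4.97764e+02 2.05432e+02 8.20000e-02] 4.68
door side [496.593 208.636 113.19 ] 6485.33
```

```bash
cat > ov.py <<'E'
from h import *
def W(v,L):
    a=v[2];R=np.array([[np.cos(a),-np.sin(a),0],[np.sin(a),np.cos(a),0],[0,0,1]]);return np.atleast_2d(L)@R.T+[v[0],v[1],v[3] if len(v)>3 else 0]
def cub(x0,x1,y0,y1,z0,z1):
    P=[(x,y,z) for x in(x0,x1) for y in(y0,y1) for z in(z0,z1)]
    E=[(i,j) for i in range(8) for j in range(i) if bin(i^j).count("1")==1]
    return [(P[i],P[j]) for i,j in E]
def circ(x,y,z,rr): 
    t=np.linspace(0,2*np.pi,25);q=[(x+rr*np.cos(a),y+rr*np.sin(a),z) for a in t];return list(zip(q[:-1],q[1:]))
BOX=cub(-110,0,-160,95,0,135)+cub(0,26,-65,65,0,20)+circ(16,79,53,1.5)+circ(16,79,126,1.5)+cub(0,22,71,87,23,31)+cub(0,22,71,87,96,104)
DOOR=cub(-8,8,-65,65,0,115)+cub(-8,8,-22,22,115,170)+circ(0,79,30,10.5)+circ(0,79,103,10.5)+circ(0,79,12,10.5)+circ(0,79,85,10.5)
def draw(c,v,seg,crop,k,fn,col=(255,255,0),img=None):
    x0,y0,w,h=crop
    im=cv2.resize(c["img"][y0:y0+h,x0:x0+w],None,fx=k,fy=k,interpolation=cv2.INTER_CUBIC) if img is None else img
    for a,b in seg:
        p=(proj(c,W(v,[a,b]))-[x0,y0]+.5)*k-.5
        cv2.line(im,tuple(int(round(t*8)) for t in p[0]),tuple(int(round(t*8)) for t in p[1]),col,1,cv2.LINE_AA,3)
    if fn: cv2.imwrite("pics/"+fn,im)
    return im
E
python3 - <<'E'
from ov import *
t=cam("top");s=cam("side")
b=[557.8,-184.4,.281];d=[497.2,206.9,.0894,12]
draw(t,b,BOX,(390,195,160,120),5,"o1.png")
i1=draw(s,b,BOX,(350,70,100,150),4,None); i2=draw(s,d,DOOR,(280,230,110,110),5,None)
H=np.zeros((600,960,3),np.uint8);H[:600,:400]=i1;H[:550,405:955]=i2; cv2.imwrite("pics/o2.png",cv2.resize(H,(800,500)))
draw(t,d,DOOR,(220,235,100,75),8,"o3.png")
E
```

```text
(no output)
```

View pics/o1.png

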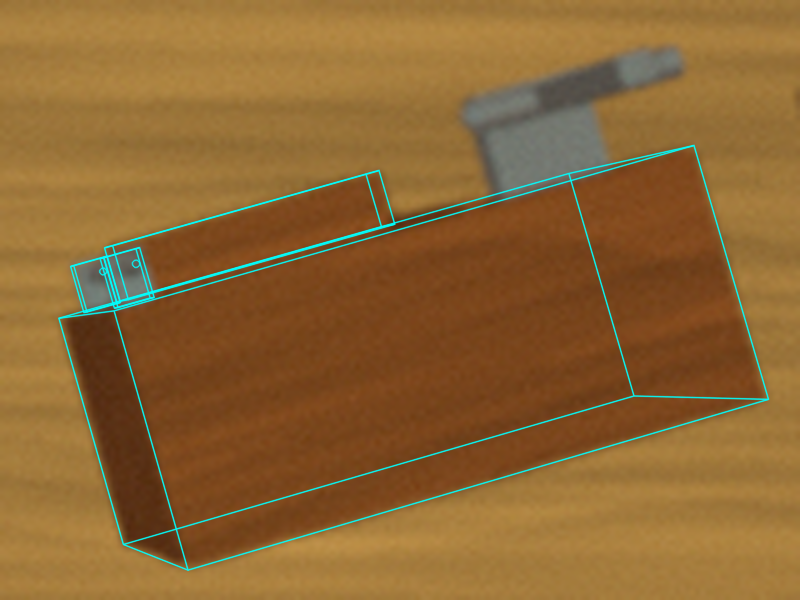

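View pics/o2.png

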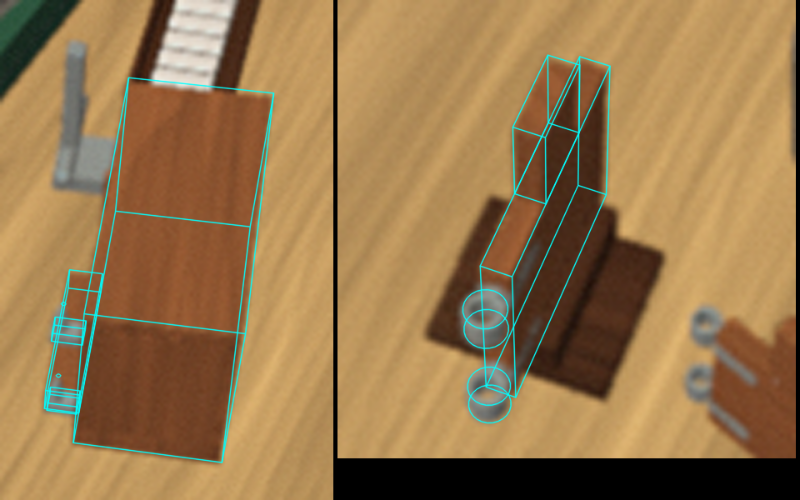

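View pics/o3.png

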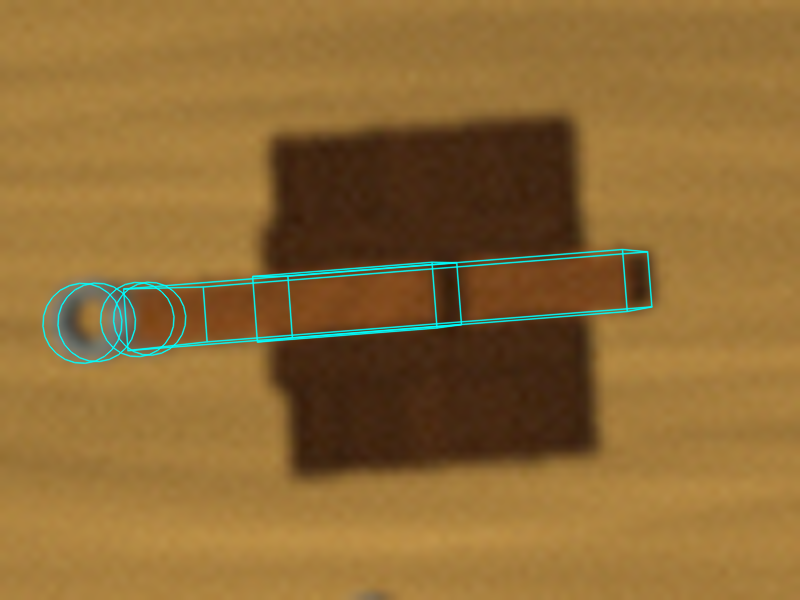

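```bash
cat > plan.py <<'E'
from h import *
from scipy.spatial.transform import Rotation as R
def rot(q): return R.from_quat([q[1],q[2],q[3],q[0]])
def tool(yaw): # tool x at world angle yaw deg, z down
    a=np.radians(yaw);x=np.array([np.cos(a),np.sin(a),0]);z=np.array([0,0,-1.]);return R.from_matrix(np.c_[x,np.cross(z,x),z])
def st():
    o=r.get_obs();R0=rot(o["tcp_rot"]);m=R0.as_matrix()
    print("t",round(o["clock"],2),"pos",np.round(o["position"],1),"yaw",np.degrees(np.arctan2(m[1,0],m[0,0])).round(2),"zax",m[:,2].round(3),"w",round(o["width"],1),"F",np.round(o["ft_force"],1),"M",np.round(o["wrist_torque"],2),"q",np.round(o["joint_positions"],2));return o,R0
def to(*targets):
    o,R0=st()
    for p,y in targets:
        print("shift m",np.round(R0.inv().apply(np.array(p)-o["position"])/1000,4),"turn",np.round((R0.inv()*tool(y)).as_rotvec(),4))
E
python3 - <<'E'
from plan import *
to(([400,-480,340],40),([600,-100,340],70),([560,120,300],90),([497.2,206.9,200],95.1))
E
```

```text
t 1.4 pos [ 151.9 -632.   216.5] yaw 13.51 zax [ 0.  0. -1.] w 93.8 F [1.  0.3 0.8] M [ 0.    0.02 -0.03] q [ 1.27  0.63  0.04  1.52 -0.03  1.   -0.02]
shift m [ 0.2768 -0.0898 -0.1235] turn [-0.     -0.     -0.4624]
shift m [ 0.56   -0.4126 -0.1235] turn [-0.00e+00 -1.00e-04 -9.86e-01]
shift m [ 0.5725 -0.6359 -0.0835] turn [-0.000e+00 -1.000e-04 -1.335e+00]
shift m [ 0.5317 -0.735   0.0165] turn [-0.0000e+00 -1.0000e-04 -1.4241e+00]
```

>>> drive_tool --series '[[1,[0.05,-0.01,-0.04],[0,0,-0.09]],[1,[0.1,-0.03,-0.07],[0,0,-0.18]],[1,[0.155,-0.05,-0.1],[0,0,-0.28]],[1,[0.21,-0.07,-0.12],[0,0,-0.37]],[1,[0.265,-0.09,-0.125],[0,0,-0.46]],[1,[0.305,-0.135,-0.125],[0,0,-0.55]],[1,[0.345,-0.18,-0.125],[0,0,-0.63]],[1,[0.385,-0.225,-0.125],[0,0,-0.71]],[1,[0.43,-0.27,-0.125],[0,0,-0.79]],[1,[0.475,-0.32,-0.125],[0,0,-0.87]],[1,[0.52,-0.365,-0.125],[0,0,-0.94]],[1,[0.56,-0.41,-0.125],[0,0,-0.99]]]'

```text
clock: 2.9
position: [599.2, -105.3, 341.7]
tcp_rot: [0.0, 0.818, 0.576, 0.0]
ft_force: [0.5, -0.5, -0.4]
width: 94.3
```

```bash
python3 - <<'E'
from plan import *
to(([560,120,300],90),([497.2,206.9,250],95.1))
E
```

```text
t 2.9 pos [ 599.2 -105.3  341.7] yaw 70.3 zax [ 0.001 -0.    -1.   ] w 94.3 F [ 0.5 -0.5 -0.4] M [-0.06 -0.12 -0.  ] q [ 0.32  0.47 -0.31  1.45  0.15  1.24 -0.35]
shift m [ 0.1989 -0.1129  0.0415] turn [ 7.000e-04  3.000e-04 -3.439e-01]
shift m [ 0.2595 -0.2014  0.0915] turn [ 7.000e-04  4.000e-04 -4.329e-01]
```

>>> drive_tool --series '[[1,[0.05,-0.03,0.01],[0,0,-0.09]],[1,[0.1,-0.06,0.02],[0,0,-0.18]],[1,[0.15,-0.09,0.03],[0,0,-0.26]],[1,[0.2,-0.113,0.042],[0,0,-0.34]],[1,[0.23,-0.157,0.066],[0,0,-0.39]],[1,[0.2595,-0.2014,0.0915],[0,0,-0.433]],[1,[0.2595,-0.2014,0.0915],[0,0,-0.433]]]'

```text
clock: 3.78
position: [493.1, 210.6, 248.8]
tcp_rot: [-0.001, 0.672, 0.741, -0.001]
ft_force: [0.5, -0.7, 0.3]
width: 94.1
```

```bash
python3 - <<'E'
from plan import *
from ov import *
to(([497.2,206.9,154],95.1))
d=[497.2,206.9,.0894,12]
w=cam("wrist"); draw(w,d,DOOR,(0,0,640,480),1,"w1.png")
print([(np.round(x["box"]).tolist(),round(x["p"],2)) for x in r.spot_in("wrist","door")])
E
```

```text
t 3.77 pos [493.1 210.6 248.8] yaw 95.6 zax [-0.004  0.    -1.   ] w 94.1 F [ 0.5 -0.7  0.3] M [-0.09 -0.12  0.01] q [-0.13  0.46 -0.47  1.78  0.25  0.96 -0.61]
shift m [-0.0041  0.0041  0.0948] turn [-0.0036 -0.0004  0.0087]
[([166.0, 170.0, 151.0, 64.0], 0.89), ([325.0, 219.0, 24.0, 193.0], 0.83), ([217.0, 342.0, 59.0, 69.0], 0.72), ([415.0, 38.0, 47.0, 72.0], 0.71)]
```

View pics/w1.png

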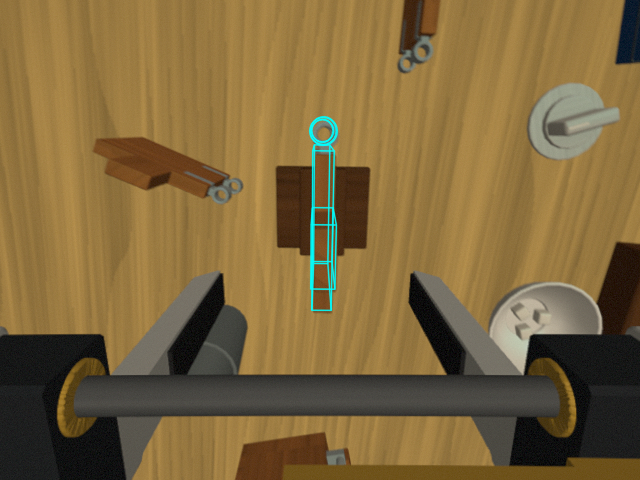

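```bash
python3 - <<'E'
from plan import *
from ov import *
d=[497.2,206.9,.0894,12]
w=cam("wrist"); a=draw(w,d,DOOR,(260,100,120,220),2.5,None); b=cv2.resize(w["img"][100:320,260:380],None,fx=2.5,fy=2.5,interpolation=3)
cv2.imwrite("pics/w2.png",np.hstack([a,b]))
E
```

```text
(no output)
```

View pics/w2.png

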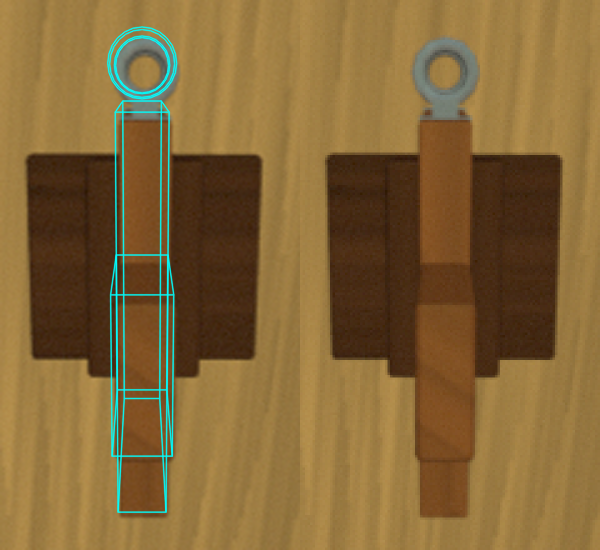

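```bash
python3 - <<'E'
from plan import *
to(([498,205.2,154],95.1))
E
```

```text
t 3.92 pos [498.2 206.1 250.4] yaw 95.02 zax [ 0.002 -0.001 -1.   ] w 93.8 F [-0.2 -0.1 -0.1] M [-0.05 -0.11 -0.04] q [-0.13  0.46 -0.46  1.78  0.25  0.96 -0.61]
shift m [-0.0007 -0.0004  0.0964] turn [ 0.0018  0.0011 -0.0014]
```

>>> drive_tool --series '[[0.6,[0,0,0.04],[0,0,0]],[0.6,[-0.001,0,0.075],[0,0,0]],[0.6,[-0.001,0,0.0964],[0,0,0]],[0.6,[-0.001,0,0.0964],[0,0,0]],[0.6,[-0.001,0,0.0964],[0,0,0]]]'

```text
clock: 4.55
position: [499.9, 204.6, 155.0]
tcp_rot: [0.002, 0.676, 0.737, 0.001]
ft_force: [-0.0, 1.1, -0.7]
width: 56.9
```

```bash
python3 - <<'E'
from plan import *
to(([498,205.2,154],95.1))
w=cam("wrist"); cv2.imwrite("pics/w3.png",w["img"])
E
```

```text
t 4.55 pos [499.9 204.6 155. ] yaw 94.92 zax [ 0.004 -0.    -1.   ] w 56.9 F [-0.   1.1 -0.7] M [-0.02 -0.08  0.04] q [-0.17  0.58 -0.41  1.89  0.33  0.74 -0.68]
shift m [ 0.0008 -0.0018  0.001 ] turn [ 0.0038  0.0007 -0.0032]
```

View pics/w3.png

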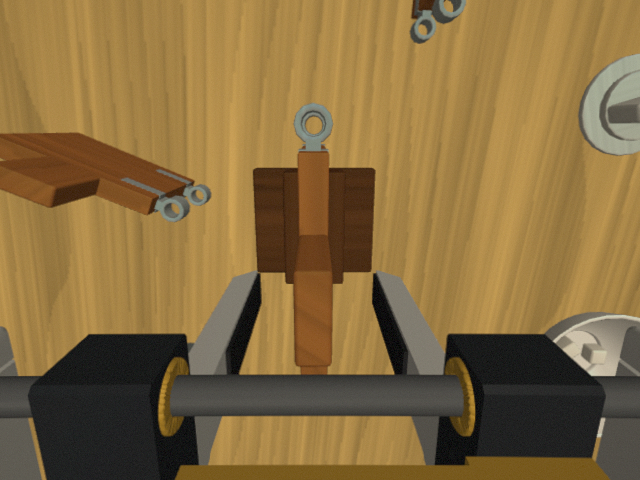

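>>> drive_tool --series '[[0.3,[0,-0.001,0],[0,0,0]],[0.1,[0,-0.001,0],[0,0,0]],[0.05,[0,-0.001,0],[0,0,0]],[0,[0,-0.001,0],[0,0,0]],[0,[0,-0.001,0],[0,0,0]],[0,[0,-0.001,0],[0,0,0]]]' --squeeze 30

```text
clock: 5.35
position: [498.7, 204.8, 155.2]
tcp_rot: [0.002, 0.676, 0.737, 0.001]
ft_force: [-0.5, -0.1, 1.4]
width: 16.0
```

```bash
python3 - <<'E'
from plan import *
st()
w=cam("wrist"); cv2.imwrite("pics/w4.png",w["img"])
E
```

```text
t 5.35 pos [498.7 204.8 155.2] yaw 94.95 zax [ 0.004 -0.    -1.   ] w 16.0 F [-0.5 -0.1  1.4] M [-0.06  0.07 -0.02] q [-0.17  0.58 -0.41  1.89  0.33  0.74 -0.68]
```

View pics/w4.png

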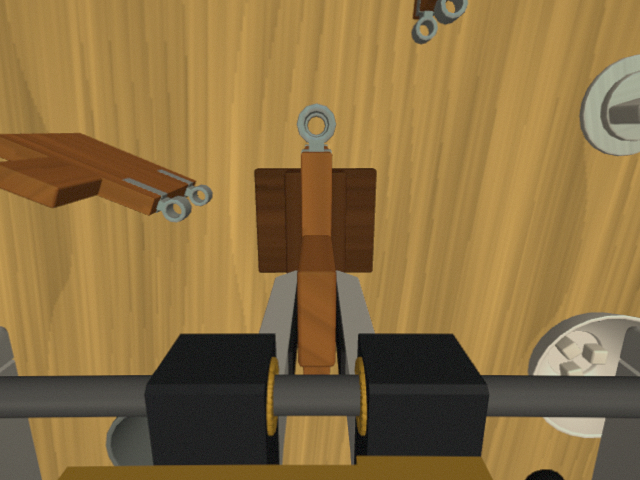

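>>> drive_tool --series '[[0,[0,0,-0.015],[0,0,0]],[0,[0,0,-0.035],[0,0,0]],[0,[0,0,-0.065],[0,0,0]],[0,[0,0,-0.1],[0,0,0]],[0,[0,0,-0.1],[0,0,0]]]'

```text
clock: 6.02
position: [499.9, 205.9, 258.1]
tcp_rot: [0.003, 0.676, 0.737, 0.004]
ft_force: [0.1, 0.5, -2.8]
width: 15.7
```

```bash
python3 - <<'E'
from plan import *
w=cam("wrist"); cv2.imwrite("pics/w5.png",w["img"])
t=cam("top")
for l,z in(("rook_a",40),("dice_cup",50),("dice_bowl",25)):
  for x in r.spot_in("top",l): print(l,round(x["p"],2),atz(t,[x["box"][:2]],z).round(0).tolist())
to(([570,20,257],102),([630,-164,257],106.1))
E
```

```text
rook_a 0.94 [[760.0, -63.0, 40.0]]
dice_cup 0.66 [[387.0, 41.0, 50.0]]
dice_cup 0.34 [[504.0, 179.0, 50.0]]
dice_bowl 0.71 [[753.0, 96.0, 25.0]]
t 6.28 pos [497.4 204.2 253.9] yaw 94.95 zax [ 0.001 -0.001 -1.   ] w 15.5 F [-0.3  0.4 -2.4] M [-0.08 -0.05 -0.01] q [-0.12  0.46 -0.47  1.78  0.25  0.97 -0.6 ]
shift m [-0.1898  0.0564 -0.0027] turn [ 0.0013  0.0016 -0.123 ]
shift m [-0.3783  0.1003 -0.0024] turn [ 0.0012  0.0016 -0.1946]
```

View pics/w5.png

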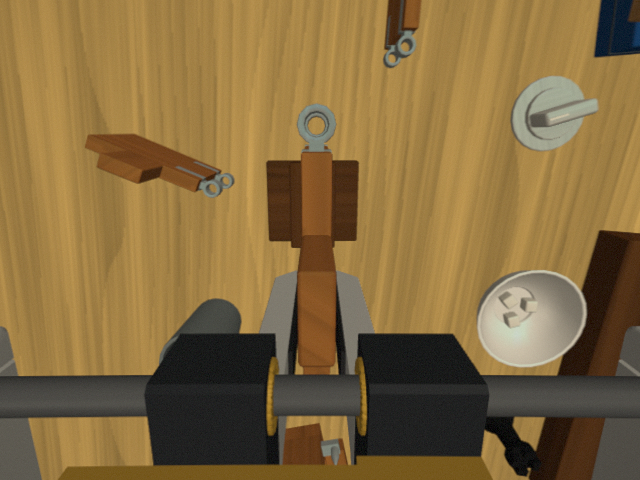

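>>> drive_tool --series '[[0,[-0.025,0.008,0],[0,0,-0.02]],[0,[-0.06,0.018,0],[0,0,-0.04]],[0,[-0.1,0.03,0],[0,0,-0.06]],[0,[-0.14,0.042,0],[0,0,-0.08]],[0,[-0.185,0.055,0],[0,0,-0.1]],[0,[-0.23,0.066,0],[0,0,-0.12]],[0,[-0.275,0.077,0],[0,0,-0.15]],[0,[-0.315,0.086,0],[0,0,-0.17]],[0,[-0.35,0.094,0],[0,0,-0.19]],[0,[-0.37,0.1,0],[0,0,-0.195]],[0,[-0.378,0.1,0],[0,0,-0.195]],[0,[-0.378,0.1,0],[0,0,-0.195]]]'

```text
clock: 7.78
position: [629.4, -162.7, 254.2]
tcp_rot: [0.0, 0.601, 0.799, 0.0]
ft_force: [0.1, 0.2, -2.5]
width: 15.8
```

```bash
python3 - <<'E'
from plan import *
from ov import *
for n in("wrist","top","side"):
    c=cam(n); cv2.imwrite(f"pics/{n}6.png",c["img"])
o,R0=st(); st()
p=o["position"]; 
to(([630,-164,197],106.1))
E
```

```text
t 7.92 pos [ 629.6 -161.7  254.8] yaw 106.26 zax [ 0.001 -0.    -1.   ] w 15.8 F [-0.2 -0.6 -2.6] M [-0.08 -0.08  0.09] q [ 0.48  0.63 -0.47  1.46  0.3   1.12  0.24]
t 7.92 pos [ 629.6 -161.7  254.8] yaw 106.26 zax [ 0.001 -0.    -1.   ] w 15.8 F [-0.2 -0.6 -2.6] M [-0.08 -0.08  0.09] q [ 0.48  0.63 -0.47  1.46  0.3   1.12  0.24]
t 7.92 pos [ 629.6 -161.7  254.8] yaw 106.26 zax [ 0.001 -0.    -1.   ] w 15.8 F [-0.2 -0.6 -2.6] M [-0.08 -0.08  0.09] q [ 0.48  0.63 -0.47  1.46  0.3   1.12  0.24]
shift m [-0.0022 -0.0003  0.0578] turn [0.0013 0.0008 0.0027]
```

View pics/wrist6.png

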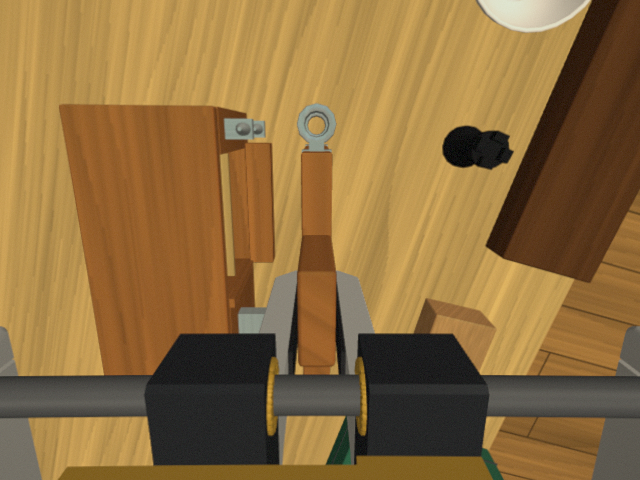

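View pics/side6.png

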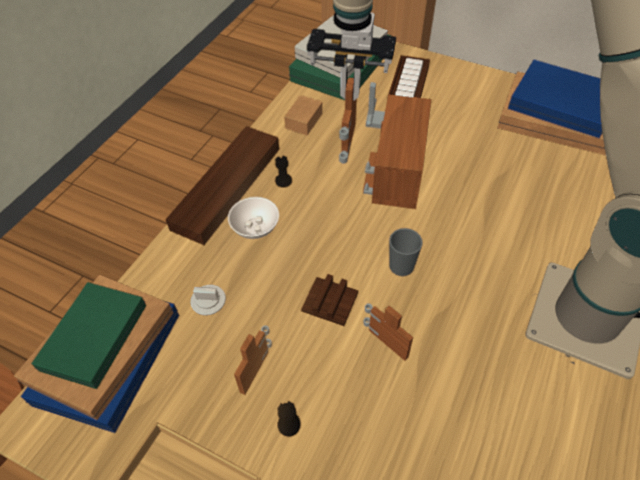

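```bash
python3 - <<'E'
from ov import *
from plan import *
c=cam("wrist"); o,_=st()
p=o["position"]; d=[p[0],p[1],np.radians(106.26-90),p[2]-143.2]
b=[557.8,-184.4,.281]
im=draw(c,b,BOX,(50,90,300,225),3.5 and 2.6,None); im=draw(c,d,DOOR,(50,90,300,225),2.6,"w7.png",(0,255,0),im)
cv2.imwrite("pics/w7b.png",cv2.resize(c["img"][90:290,195:355],None,fx=3.75,fy=3.0*1.25/1.0*1.0*0.8,interpolation=3)) if 0 else cv2.imwrite("pics/w7b.png",cv2.resize(c["img"][95:245,195:355],None,fx=4,fy=4,interpolation=3))
E
```

```text
t 7.97 pos [ 629.7 -162.   254.9] yaw 106.25 zax [ 0.002 -0.001 -1.   ] w 16.1 F [ 0.2 -0.2 -2.1] M [-0.06 -0.09 -0.03] q [ 0.48  0.63 -0.47  1.46  0.3   1.12  0.24]
```

View pics/w7.png

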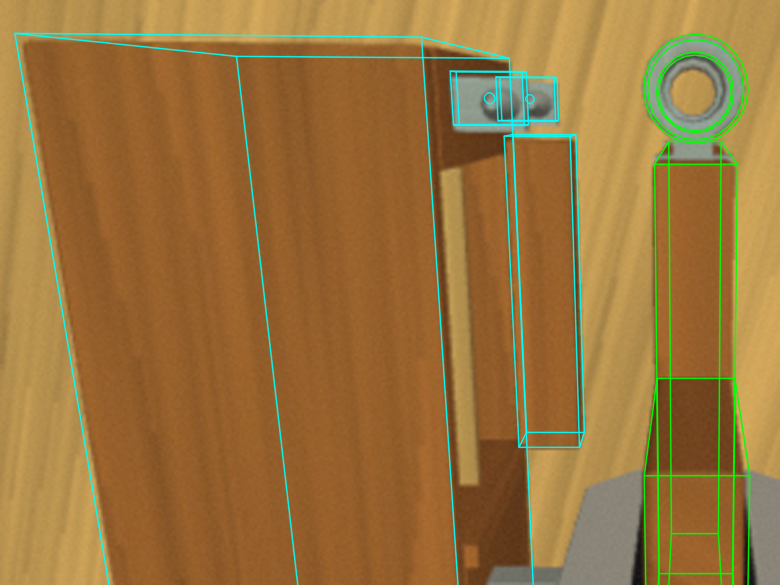

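View pics/w7b.png

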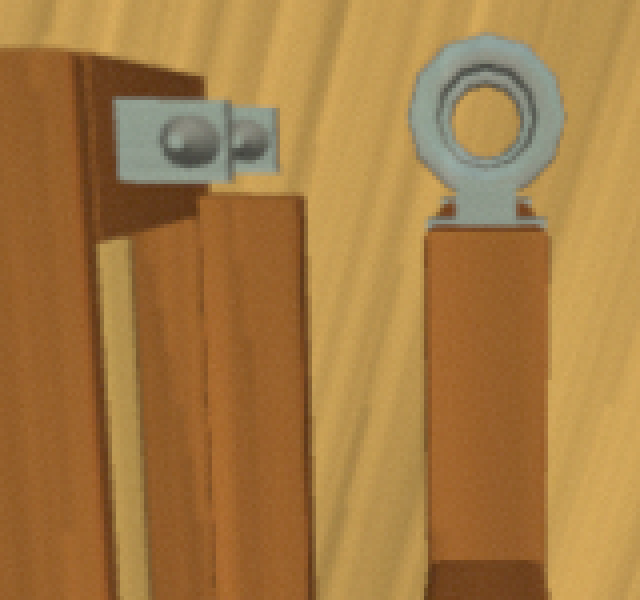

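```bash
cat > fitw.py <<'E'
from ov import *
from plan import *
from scipy.optimize import least_squares
c=cam("wrist"); 
def px(p,k,x0,y0): return [(p[0]+.5)/k-.5+x0,(p[1]+.5)/k-.5+y0]
B=(4,195,95);A=(2.6,50,90)
ob=[(B,(230,99),(22,87,104)),(B,(231,181),(22,71,104)),(B,(279,108),(22,87,31)),(B,(278,174),(22,71,31)),(B,(304,196),(26,65,20)),(B,(72,52),(0,95,135)),(B,(204,77),(0,95,0)),(A,(22,38),(-110,95,135)),(A,(582,445),(26,-65,20))]
f=lambda v:np.concatenate([proj(c,W(v,[L]))[0]-px(p,*k) for k,p,L in ob])
s=least_squares(f,[557.8,-184.4,.281],loss="soft_l1");print(s.x,np.degrees(s.x[2]));print(f(s.x).reshape(-1,2).round(1).tolist())
# door socket in hand
od=[(B,(487.5,114),10.5)]
v=s.x
home=W([v[0],v[1],v[2],0],[[16,0,20]])[0];print("home door",home)
st()
draw(c,v,BOX,(50,90,300,225),2.6,"w8.png")
E
python3 fitw.py
```

```text
[ 5.59377375e+02 -1.86135723e+02  2.79180622e-01] 15.995871378497142
[[-0.2, 0.1], [0.3, 0.2], [-0.5, -0.5], [0.3, -0.1], [-0.7, 0.2], [0.9, -1.2], [1.0, -0.2], [-0.7, 0.5], [-0.3, 2.2]]
home door [ 574.75787992 -181.72663394   20.        ]
t 8.03 pos [ 629.7 -162.3  254.9] yaw 106.23 zax [ 0.002 -0.001 -1.   ] w 15.7 F [-0.1  0.8 -2.1] M [-0.06 -0.19 -0.  ] q [ 0.48  0.63 -0.47  1.46  0.3   1.12  0.24]
```

View pics/w8.png

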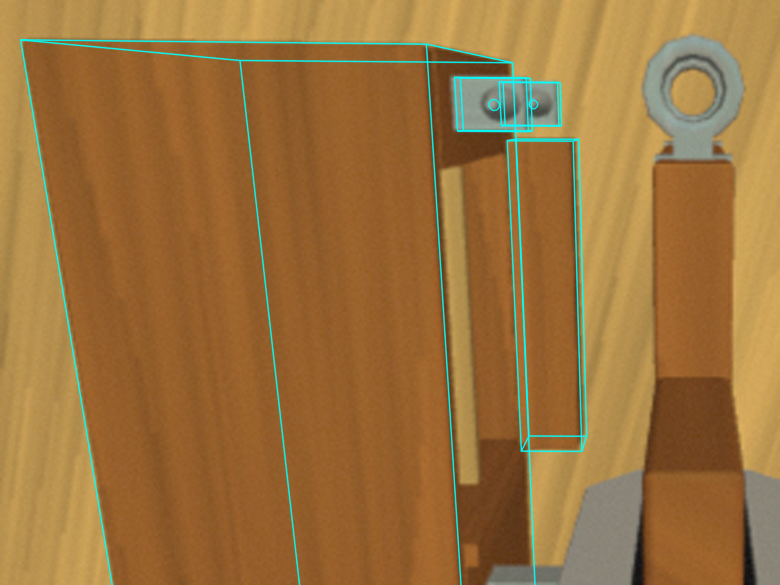

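```bash
cat > fitd.py <<'E'
from ov import *
from plan import *
from scipy.optimize import least_squares
c=cam("wrist"); o,_=st()
def px(p,k,x0,y0): return [(p[0]+.5)/k-.5+x0,(p[1]+.5)/k-.5+y0]
B=(4,195,95);A=(2.6,50,90)
# top ring: outer extents at z=103: left 410,right 565,top 36
ob=[(B,(487.5,114),(0,79,103)),(B,(426,232),(8,65,115)),(B,(549,232),(-8,65,115)),(A,(643,471),(8,22,170)),(A,(744,471),(-8,22,170))]
ob=[(k,p,(-L[0],L[1],L[2])) for k,p,L in ob]
p=o["position"]
for zf in(143.2,):
  f=lambda v:np.concatenate([proj(c,W([*v,p[2]-zf],[L]))[0]-px(q,*k) for k,q,L in ob])
  s=least_squares(f,[p[0],p[1],.2836]);print(s.x,np.degrees(s.x[2]),f(s.x).reshape(-1,2).round(1).tolist())
  a=s.x[2];d=s.x[:2]-p[:2];print("door minus tcp, in door axes",np.array([[np.cos(a),np.sin(a)],[-np.sin(a),np.cos(a)]])@d)
E
python3 fitd.py
```

```text
t 8.07 pos [ 629.7 -162.6  254.9] yaw 106.21 zax [ 0.002 -0.001 -1.   ] w 15.8 F [-0.5 -0.2 -2.2] M [-0.02 -0.12 -0.03] q [ 0.48  0.63 -0.47  1.46  0.3   1.12  0.24]
[ 6.29175238e+02 -1.62309655e+02  2.81285123e-01] 16.116450367214263 [[0.0, -0.0], [-0.6, -0.8], [0.5, -0.7], [-0.9, 0.7], [0.9, 0.7]]
door minus tcp, in door axes [-0.41091127  0.46340178]
```

```bash
python3 - <<'E'
from plan import *
to(([632,-165.8,197],106.0))
E
```

```text
t 8.07 pos [ 629.7 -162.6  254.9] yaw 106.21 zax [ 0.002 -0.001 -1.   ] w 15.8 F [-0.5 -0.2 -2.2] M [-0.02 -0.12 -0.03] q [ 0.48  0.63 -0.47  1.46  0.3   1.12  0.24]
shift m [-0.0036  0.0013  0.0579] turn [0.0013 0.0016 0.0036]
```

>>> drive_tool --series '[[0,[-0.002,0.001,0.015],[0,0,0.002]],[0,[-0.003,0.001,0.035],[0,0,0.004]],[0,[-0.004,0.001,0.052],[0,0,0.004]],[0,[-0.004,0.001,0.058],[0,0,0.004]],[0,[-0.004,0.001,0.058],[0,0,0.004]],[0,[-0.004,0.001,0.058],[0,0,0.004]]]'

```text
clock: 8.82
position: [632.5, -166.2, 197.6]
tcp_rot: [0.002, 0.602, 0.799, 0.0]
ft_force: [-0.5, -0.9, -2.3]
width: 15.6
```

```bash
python3 - <<'E'
from plan import *
from ov import *
o,_=st()
c=cam("wrist");st(); p=o["position"]
b=[559.4,-186.1,.2792];d=[p[0]-.5,p[1]+.3,np.radians(16.0),p[2]-143.2]
im=draw(c,b,BOX,(130,80,240,200),3,None); im=draw(c,d,DOOR,(130,80,240,200),3,"w9.png",(0,255,0),im)
to(([575.3,-182.0,197],106.0))
s=cam("side");im=draw(s,b,BOX,(310,40,130,170),3.5,None); im=draw(s,d,DOOR,(310,40,130,170),3.5,"s9.png",(0,255,0),im)
E
```

```text
t 8.82 pos [ 632.5 -166.2  197.6] yaw 105.98 zax [ 0.003 -0.001 -1.   ] w 15.6 F [-0.5 -0.9 -2.3] M [-0.1  -0.1  -0.02] q [ 0.47  0.68 -0.45  1.52  0.33  1.01  0.21]
t 8.88 pos [ 632.4 -166.2  197.7] yaw 105.98 zax [ 0.003 -0.001 -1.   ] w 16.1 F [ 0.6  0.4 -2.7] M [ 0.01 -0.09  0.01] q [ 0.47  0.68 -0.45  1.52  0.33  1.01  0.21]
t 8.88 pos [ 632.4 -166.2  197.7] yaw 105.98 zax [ 0.003 -0.001 -1.   ] w 16.1 F [ 0.6  0.4 -2.7] M [ 0.01 -0.09  0.01] q [ 0.47  0.68 -0.45  1.52  0.33  1.01  0.21]
shift m [ 0.0006 -0.0593  0.0005] turn [ 0.0027  0.0022 -0.0004]
```

View pics/w9.png

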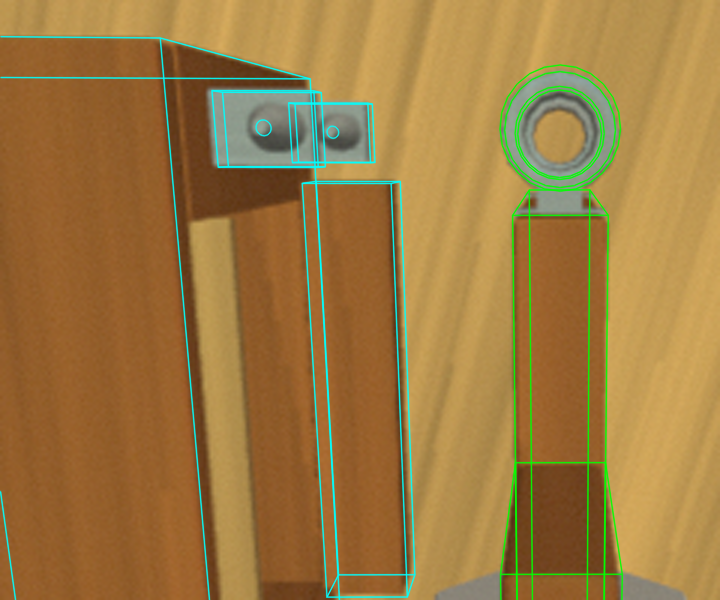

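View pics/s9.png

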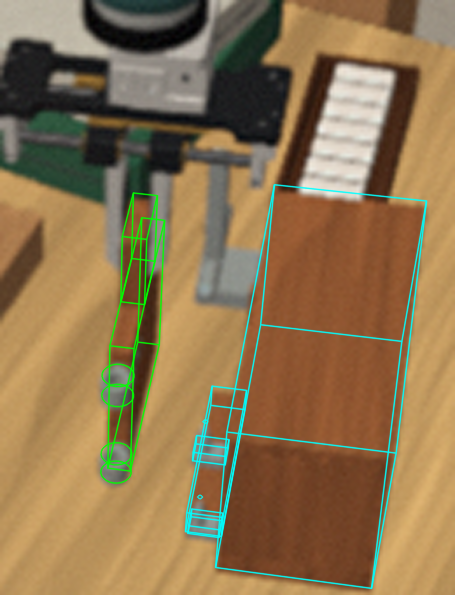

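>>> drive_tool --series '[[0,[0,-0.012,0],[0,0,0]],[0,[0,-0.026,0],[0,0,0]],[0,[0,-0.038,0],[0,0,0]],[0,[0.0005,-0.048,0],[0,0,0]],[0,[0.0005,-0.055,0],[0,0,0]],[0,[0.0005,-0.0597,0],[0,0,0]],[0,[0.0005,-0.0597,0],[0,0,0]],[0,[0.0005,-0.0597,0],[0,0,0]]]'

```text
clock: 9.93
position: [575.3, -182.0, 197.6]
tcp_rot: [0.002, 0.602, 0.799, 0.001]
ft_force: [-0.2, -0.2, -2.6]
width: 15.9
```

```bash
python3 - <<'E'
from plan import *
from ov import *
o,_=st()
c=cam("wrist");to(([574.9,-182.1,197],106.0)); p=o["position"]
b=[558.9,-186.2,.2792];d=[p[0]-.5,p[1]+.3,np.radians(16.0),p[2]-143.2]
im=draw(c,b,BOX,(240,60,160,170),4,None); im0=cv2.resize(c["img"][60:230,240:400],None,fx=2.4,fy=2.4,interpolation=3);
im=draw(c,b,BOX,(240,60,160,170),2.4,None);im=draw(c,d,DOOR,(240,60,160,170),2.4,None,(0,255,0),im)
cv2.imwrite("pics/w10.png",np.hstack([im0,im]))
s=cam("side");i0=cv2.resize(s["img"][40:210,310:440],None,fx=3,fy=3,interpolation=3)
im=draw(s,b,BOX,(310,40,130,170),3,None); im=draw(s,d,DOOR,(310,40,130,170),3,None,(0,255,0),im)
cv2.imwrite("pics/s10.png",np.hstack([i0,im]))
E
```

```text
t 9.93 pos [ 575.3 -182.   197.6] yaw 106.0 zax [ 0.004 -0.001 -1.   ] w 15.9 F [-0.2 -0.2 -2.6] M [-0.07 -0.18 -0.04] q [ 0.54  0.61 -0.46  1.67  0.32  0.93  0.24]
t 9.97 pos [ 575.3 -182.   197.5] yaw 105.99 zax [ 0.004 -0.001 -1.   ] w 15.8 F [-0.6 -1.  -2.9] M [-0.06 -0.09  0.01] q [ 0.54  0.61 -0.46  1.67  0.32  0.93  0.24]
shift m [-0.     -0.0004  0.0005] turn [ 0.0031  0.0022 -0.0001]
```

View pics/w10.png

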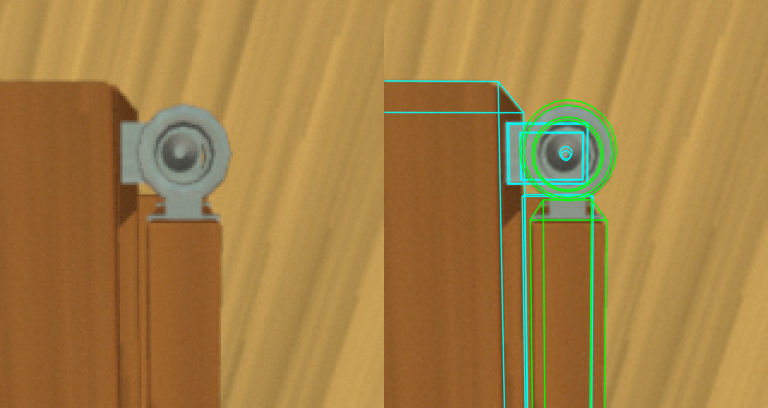

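View pics/s10.png

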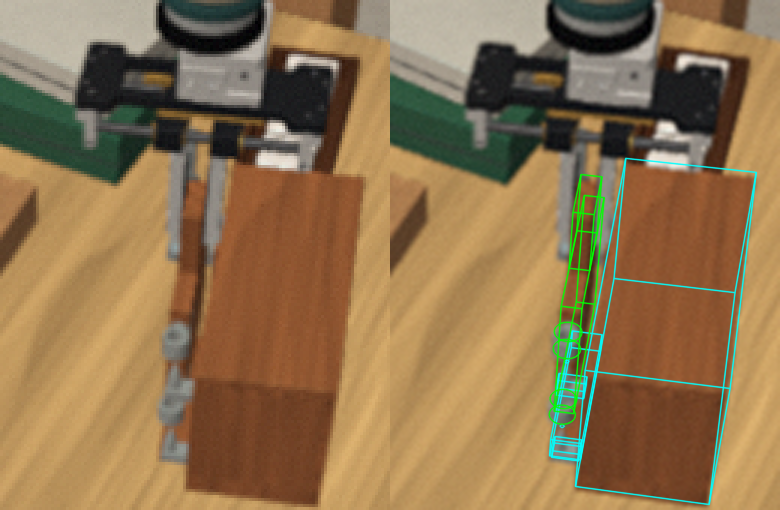

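```bash
python3 - <<'E'
from plan import *
from ov import *
c=cam("wrist");o,_=st();p=o["position"]
i=cv2.resize(c["img"][98:138,292:342],None,fx=12,fy=12,interpolation=3);cv2.imwrite("pics/w11.png",i)
d=[p[0]-.5,p[1]+.3,np.radians(16.0),p[2]-143.2]
print("bore top, bottom of both; aligned pin tips",proj(c,W(d,[[0,79,103],[0,79,85],[0,79,30],[0,79,12], [0,79,126+20-(p[2]-143.2)-20],[0,79,53-(p[2]-143.2)]])).round(1))
E
```

```text
t 10.07 pos [ 575.1 -182.   197.5] yaw 105.99 zax [ 0.003 -0.001 -1.   ] w 16.0 F [-0.1  0.7 -2. ] M [-0.07 -0.11  0.02] q [ 0.54  0.61 -0.46  1.67  0.32  0.93  0.24]
bore top, bottom of both; aligned pin tips [[316.1 122.5]
 [316.  123. ]
 [315.9 124. ]
 [315.9 124.2]
 [316.  123.2]
 [315.8 124.4]]
```

View pics/w11.png

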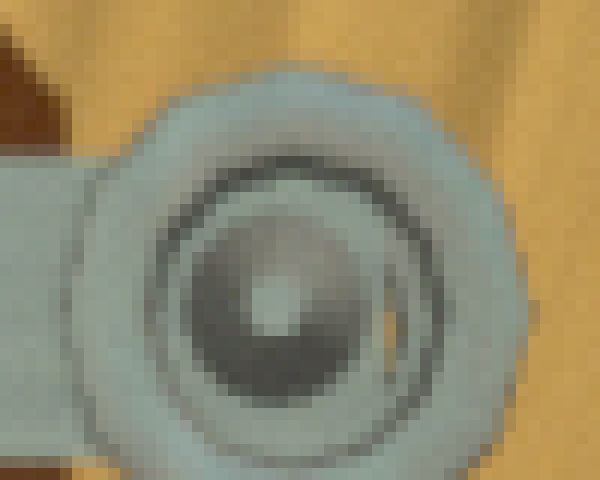

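>>> drive_tool --series '[[0,[0,-0.0014,0],[0.003,0.002,0]],[0,[0,-0.0014,0.004],[0.003,0.002,0]],[0,[0,-0.0014,0.009],[0.003,0.002,0]],[0,[0,-0.0014,0.014],[0.003,0.002,0]],[0,[0,-0.0014,0.017],[0.003,0.002,0]],[0,[0,-0.0014,0.017],[0.003,0.002,0]]]'

```text
clock: 10.82
position: [573.7, -182.3, 180.1]
tcp_rot: [-0.0, 0.602, 0.799, -0.0]
ft_force: [0.3, -0.5, -2.5]
width: 15.6
```

```bash
python3 - <<'E'
from plan import *
from ov import *
c=cam("wrist");o,_=st();p=o["position"]
i=cv2.resize(c["img"][98:138,292:342],None,fx=12,fy=12,interpolation=3);cv2.imwrite("pics/w12.png",i)
E
```

```text
t 10.88 pos [ 573.9 -182.4  180.4] yaw 106.0 zax [-0. -0. -1.] w 15.7 F [-0.1 -0.3 -2.4] M [-0.05 -0.13 -0.06] q [ 0.54  0.63 -0.45  1.69  0.33  0.9   0.24]
```

View pics/w12.png

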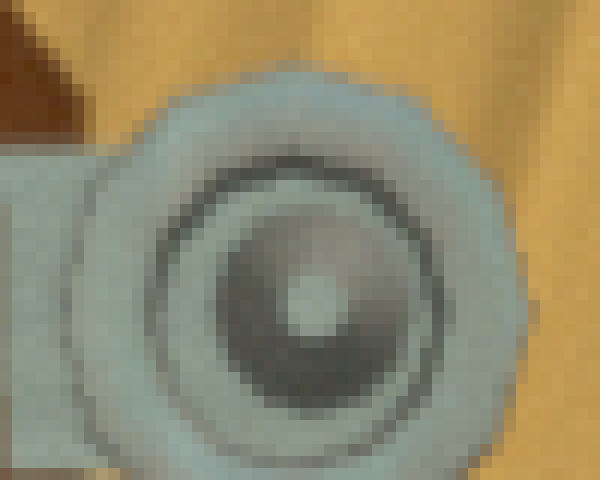

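>>> drive_tool --series '[[0,[0,0.0009,0],[0,0,0]],[0,[0,0.0009,0.002],[0,0,0]],[0,[0,0.0009,0.004],[0,0,0]],[0,[0,0.0009,0.006],[0,0,0]],[0,[0,0.0009,0.006],[0,0,0]]]'

```text
clock: 11.5
position: [574.5, -182.1, 174.1]
tcp_rot: [-0.0, 0.602, 0.799, -0.0]
ft_force: [0.5, 1.0, -2.2]
width: 15.5
```

```bash
python3 - <<'E'
from plan import *
from ov import *
c=cam("wrist");o,_=st();p=o["position"]
i=cv2.resize(c["img"][98:138,292:342],None,fx=12,fy=12,interpolation=3);cv2.imwrite("pics/w13.png",i)
s=cam("side");cv2.imwrite("pics/s13.png",cv2.resize(s["img"][70:210,340:440],None,fx=4,fy=4,interpolation=3))
E
```

```text
t 11.55 pos [ 574.7 -182.1  174.2] yaw 106.0 zax [-0. -0. -1.] w 15.7 F [-0.   0.4 -2.3] M [-0.02 -0.07  0.02] q [ 0.54  0.64 -0.45  1.69  0.34  0.89  0.23]
```

View pics/w13.png

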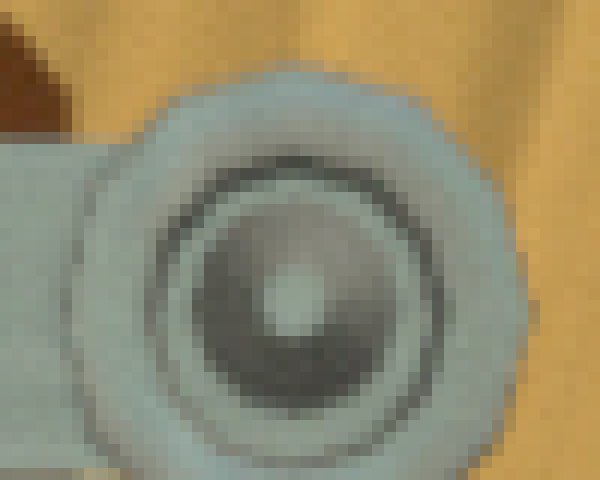

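View pics/s13.png

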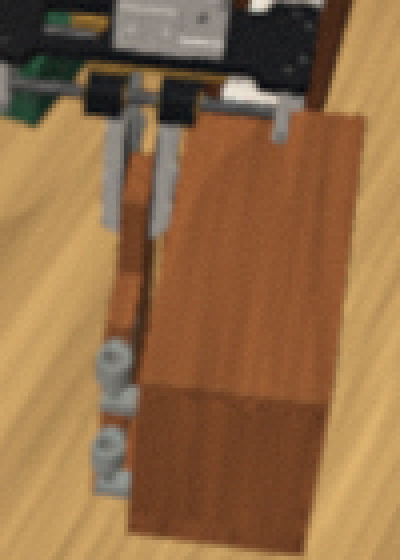

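>>> drive_tool --series '[[0,[0,0,0.002],[0,0,0]],[0,[0,0,0.004],[0,0,0]],[0,[0,0,0.006],[0,0,0]],[0,[0,0,0.008],[0,0,0]],[0,[0,0,0.009],[0,0,0]],[0,[0,0,0.009],[0,0,0]]]'

```text
clock: 12.35
position: [574.7, -182.1, 165.3]
tcp_rot: [-0.0, 0.602, 0.799, -0.0]
ft_force: [0.7, -1.0, -2.5]
width: 15.8
```

```bash
python3 - <<'E'
from plan import *
c=cam("wrist");o,_=st()
i=cv2.resize(c["img"][90:250,250:380],None,fx=3.5,fy=3.5,interpolation=3);cv2.imwrite("pics/w14.png",i)
E
```

```text
t 12.4 pos [ 574.7 -182.1  165.3] yaw 106.0 zax [-0. -0. -1.] w 15.7 F [ 0.1 -0.1 -2.4] M [-0.07 -0.12 -0.03] q [ 0.53  0.65 -0.44  1.7   0.35  0.87  0.23]
```

View pics/w14.png

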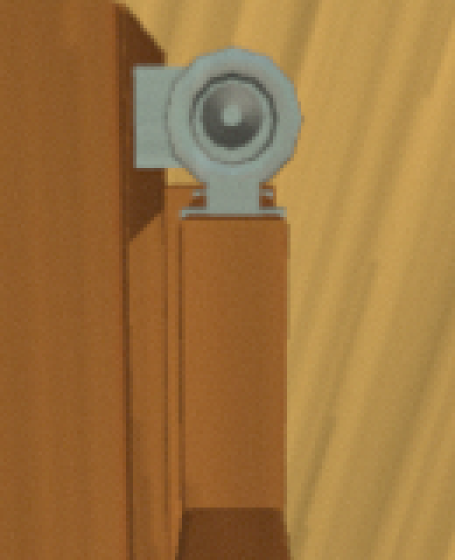

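Still free (only the door's weight). Final millimetres, in small steps.

>>> drive_tool --series '[[0,[0,0,0.0007],[0,0,0]],[0,[0,0,0.0014],[0,0,0]],[0,[0,0,0.0018],[0,0,0]],[0,[0,0,0.0018],[0,0,0]]]'

```text
clock: 12.9
position: [574.7, -182.1, 163.5]
tcp_rot: [-0.0, 0.602, 0.799, -0.0]
ft_force: [-0.6, -0.4, -3.7]
width: 15.9
```

>>> drive_tool --series '[[0,[0,0,0.0004],[0,0,0]],[0,[0,0,0.0006],[0,0,0]],[0,[0,0,0.0006],[0,0,0]]]'

```text
clock: 13.28
position: [574.8, -182.0, 163.3]
tcp_rot: [-0.0, 0.602, 0.799, -0.0]
ft_force: [-1.4, 1.2, 3.3]
width: 15.7
```

>>> drive_tool --series '[[0,[0,0,0.0001],[0,0,0]],[0,[0,0,0.0001],[0,0,0]]]' --squeeze 4

```text
clock: 13.52
position: [574.8, -182.0, 163.2]
tcp_rot: [-0.0, 0.602, 0.799, -0.0]
ft_force: [-1.0, 0.2, 1.4]
width: 16.1
```

>>> drive_tool --series '[[0.22,[0,0,0],[0,0,0]],[0.35,[0,0,0],[0,0,0]],[0.5,[0,0,0],[0,0,0]],[0.5,[0,0,0],[0,0,0]]]'

```text
clock: 14.02
position: [574.9, -182.0, 163.3]
tcp_rot: [0.0, 0.602, 0.799, -0.0]
ft_force: [-0.6, -0.0, -0.1]
width: 45.8
```

```bash
python3 - <<'E'
from plan import *
from ov import *
o,_=st()
c=cam("wrist");cv2.imwrite("pics/w15.png",c["img"])
s=cam("side")
b=[558.9,-186.2,.2792];h=W(b,[[16,0,20]])[0];d=[h[0],h[1],b[2],20]
i0=cv2.resize(s["img"][70:210,330:440],None,fx=3.5,fy=3.5,interpolation=3)
im=draw(s,b,BOX,(330,70,110,140),3.5,None); im=draw(s,d,DOOR,(330,70,110,140),3.5,None,(0,255,0),im)
cv2.imwrite("pics/s15.png",np.hstack([i0,im]))
E
```

```text
t 14.03 pos [ 574.9 -182.   163.3] yaw 106.0 zax [ 0. -0. -1.] w 45.8 F [-0.6 -0.  -0.1] M [-0.03 -0.1  -0.05] q [ 0.53  0.65 -0.44  1.7   0.35  0.86  0.22]
```

View pics/w15.png

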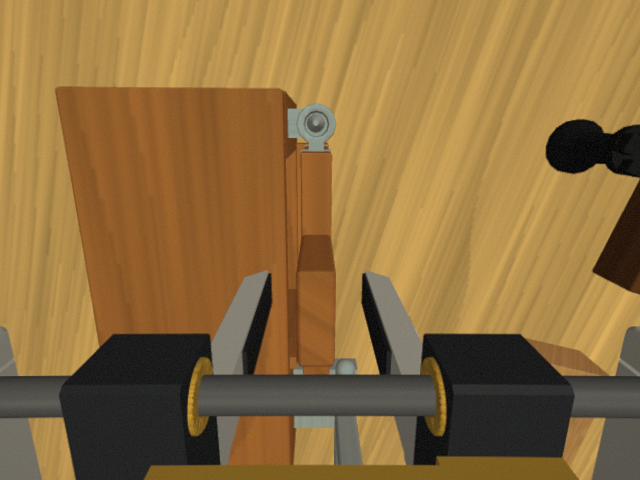

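View pics/s15.png

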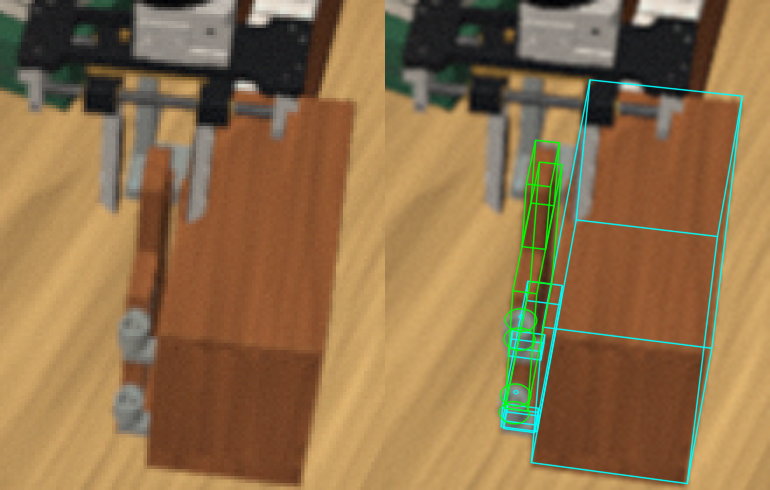

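```bash
python3 - <<'E'
from plan import *
from ov import *
b=[558.9,-186.2,.2792];g=W(b,[[37,-125,170]])[0];print(g)
to(([574.9,-182,245],106),([g[0],g[1],245],106))
E
```

```text
[ 628.91555945 -296.16281842  170.        ]
t 14.12 pos [ 574.8 -182.   163.3] yaw 106.0 zax [-0. -0. -1.] w 47.0 F [ 0.4 -0.3 -0. ] M [-0.07 -0.04  0.05] q [ 0.53  0.65 -0.44  1.7   0.35  0.86  0.22]
shift m [-0.0001  0.0001 -0.0817] turn [-0.      0.0001  0.0001]
shift m [-0.1247  0.0205 -0.0817] turn [-0.      0.0001  0.0001]
```

>>> drive_tool --series '[[0.5,[0,0,-0.02],[0,0,0]],[0.5,[0,0,-0.05],[0,0,0]],[0.5,[0,0,-0.08],[0,0,0]],[0.5,[-0.01,0.002,-0.082],[0,0,0]],[0.5,[-0.05,0.008,-0.082],[0,0,0]],[0.5,[-0.09,0.015,-0.082],[0,0,0]],[0.5,[-0.12,0.0205,-0.082],[0,0,0]],[0.5,[-0.125,0.0205,-0.082],[0,0,0]],[0.5,[-0.125,0.0205,-0.082],[0,0,0]]]'

```text
clock: 15.25
position: [628.4, -295.8, 244.1]
tcp_rot: [-0.001, 0.602, 0.799, -0.0]
ft_force: [-0.9, 0.8, 0.2]
width: 47.0
```

```bash
python3 - <<'E'
from plan import *
from ov import *
b=[558.9,-186.2,.2792]
c=cam("wrist")
P=cub(30,44,-133,-117,95,190)
draw(c,b,BOX+P,(80,0,480,480),1.2,"w16.png")
to(([628.9,-296.2,162],106))
E
```

```text
t 15.3 pos [ 628.6 -295.   244.6] yaw 106.08 zax [-0.001  0.001 -1.   ] w 47.2 F [ 0.7 -0.   0.7] M [ 0.04 -0.1  -0.02] q [ 0.64  0.71 -0.45  1.33  0.31  1.18  0.44]
shift m [-0.0014  0.0001  0.0826] turn [-0.0008 -0.0016  0.0014]
```

View pics/w16.png

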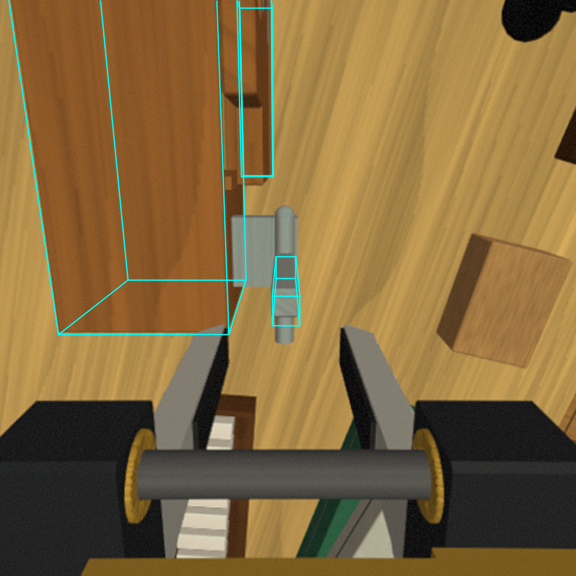

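>>> drive_tool --series '[[0.5,[-0.001,0,0.03],[0,0,0]],[0.5,[-0.001,0,0.06],[0,0,0]],[0.5,[-0.001,0,0.0825],[0,0,0]],[0.5,[-0.001,0,0.0825],[0,0,0]],[0.25,[-0.001,0,0.0825],[0,0,0]],[0.17,[-0.001,0,0.0825],[0,0,0]],[0.05,[-0.001,0,0.0825],[0,0,0]],[0,[-0.001,0,0.0825],[0,0,0]],[0,[-0.001,0,0.0825],[0,0,0]]]' --squeeze 15

```text
clock: 16.42
position: [628.7, -296.1, 162.8]
tcp_rot: [-0.001, 0.601, 0.799, 0.0]
ft_force: [-2.6, 0.5, 4.3]
width: 14.1
```

```bash
python3 - <<'E'
from plan import *
from ov import *
c=cam("wrist"); cv2.imwrite("pics/w17.png",c["img"]); st()
b=[558.9,-186.2,.2792];g=W(b,[[37,-75,162]])[0]
to((g,106))
E
```

```text
t 16.48 pos [ 628.7 -296.1  162.8] yaw 106.05 zax [-0.001  0.001 -1.   ] w 13.5 F [-1.7 -0.6  5.1] M [-0.01  0.31 -0.01] q [ 0.63  0.78 -0.43  1.42  0.35  1.02  0.4 ]
t 16.48 pos [ 628.7 -296.1  162.8] yaw 106.05 zax [-0.001  0.001 -1.   ] w 13.5 F [-1.7 -0.6  5.1] M [-0.01  0.31 -0.01] q [ 0.63  0.78 -0.43  1.42  0.35  1.02  0.4 ]
shift m [0.0499 0.0003 0.0008] turn [-0.0008 -0.0011  0.001 ]
```

View pics/w17.png

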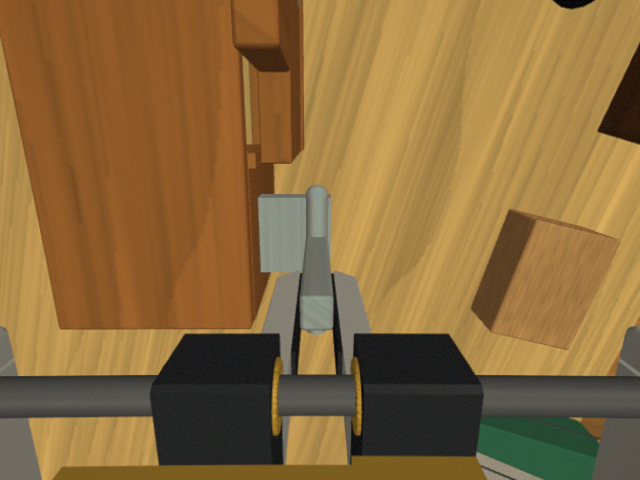

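>>> drive_tool --series '[[0,[0.006,0,0],[0,0,0]],[0,[0.014,0,0],[0,0,0]],[0,[0.022,0,0],[0,0,0]],[0,[0.03,0,0],[0,0,0]],[0,[0.038,0,0],[0,0,0]],[0,[0.044,0,0],[0,0,0]],[0,[0.048,0,0],[0,0,0]],[0,[0.048,0,0],[0,0,0]]]'

```text
clock: 17.48
position: [615.8, -251.2, 162.8]
tcp_rot: [0.0, 0.602, 0.799, -0.0]
ft_force: [2.6, -4.2, -0.5]
width: 13.7
```

>>> drive_tool --series '[[0,[0.001,0,0],[0,0,0]],[0,[0.0025,0,0],[0,0,0]],[0,[0.003,0,0],[0,0,0]]]'

```text
clock: 17.85
position: [615.8, -251.0, 162.8]
tcp_rot: [0.002, 0.602, 0.798, -0.001]
ft_force: [5.0, -8.9, -2.1]
width: 14.0
```

```bash
python3 - <<'E'
from plan import *
from ov import *
c=cam("wrist"); st()
b=[558.9,-186.2,.2792];h=W(b,[[16,0,20]])[0];d=[h[0],h[1],b[2],20]
cv2.imwrite("pics/w18.png",c["img"])
i0=cv2.resize(c["img"][60:360,180:400],None,fx=1.8,fy=1.8,interpolation=3)
P=cub(30,44,-83,-67,95,190)
im=draw(c,b,BOX+P,(180,60,220,300),1.8,None);im=draw(c,d,DOOR,(180,60,220,300),1.8,None,(0,255,0),im)
cv2.imwrite("pics/w18b.png",np.hstack([i0,im]))
t=cam("top");im=draw(t,d,DOOR,(390,190,160,125),5,"t18.png",(0,255,0))
cv2.imwrite("pics/t18r.png",cv2.resize(t["img"][190:315,390:550],None,fx=5,fy=5,interpolation=3))
E
```

```text
t 17.9 pos [ 615.7 -251.1  162.8] yaw 105.94 zax [ 0.002 -0.004 -1.   ] w 14.0 F [ 3.1 -8.2 -1.6] M [-1.56 -0.88  0.04] q [ 0.59  0.74 -0.43  1.52  0.35  0.96  0.33]
```

View pics/w18b.png

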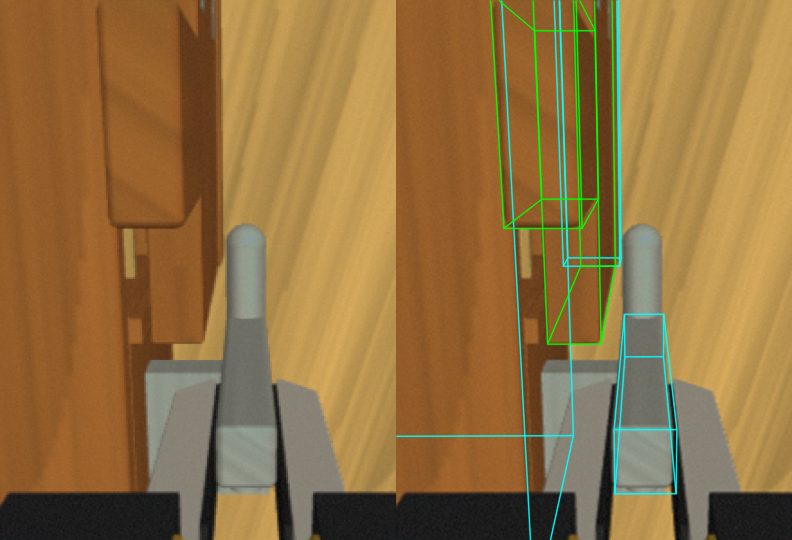

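View pics/w18.png

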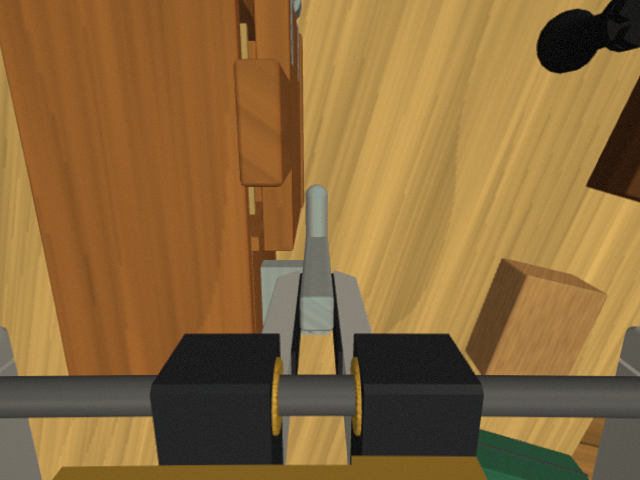

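```bash
python3 - <<'E'
from plan import *
from ov import *
c=cam("wrist"); st()
b=[558.9,-186.2,.2792]
for t in (.045,.047,.05): print(t,proj(c,W(b,[[37,-85+t*1000,95],[37,-85+t*1000,102]])).round(1).tolist(),proj(c,W(b,[[37,-117+t*1000,190],[37,-133+t*1000,190]])).round(1).tolist())
cv2.imwrite("pics/w19.png",cv2.resize(c["img"][170:350,270:370],None,fx=4,fy=4,interpolation=3)[:600])
E
```

```text
t 18.0 pos [ 615.7 -251.1  162.8] yaw 105.93 zax [ 0.002 -0.004 -1.   ] w 13.7 F [ 3.7 -6.4 -2.8] M [-1.57 -0.84  0.03] q [ 0.59  0.74 -0.43  1.52  0.35  0.96  0.33]
0.045 [[317.3, 192.3], [317.4, 194.2]] [[318.1, 309.5], [318.1, 344.6]]
0.047 [[317.3, 189.1], [317.4, 190.9]] [[318.1, 305.0], [318.1, 340.3]]
0.05 [[317.3, 184.3], [317.4, 186.0]] [[318.1, 298.1], [318.1, 333.8]]
```

View pics/w19.png

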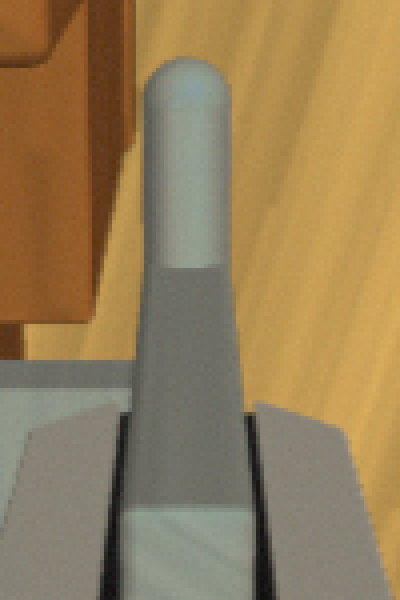

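>>> drive_tool --series '[[0,[0.001,0,0],[0,0,0]],[0.2,[0,0,0],[0,0,0]],[0.35,[0,0,0],[0,0,0]],[0.5,[0,0,0],[0,0,0]],[0.5,[0,0,0],[0,0,0]],[0.5,[0,0,-0.02],[0,0,0]],[0.5,[0,0,-0.06],[0,0,0]],[0.5,[0,0,-0.1],[0,0,0]],[0.5,[0,0,-0.13],[0,0,0]],[0.5,[0,0,-0.13],[0,0,0]]]'

```text
clock: 19.25
position: [616.9, -250.5, 295.5]
tcp_rot: [0.005, 0.602, 0.798, -0.0]
ft_force: [-0.0, -1.6, 0.4]
width: 47.2
```

```bash
python3 - <<'E'
from plan import *
from ov import *
c=cam("wrist"); st()
b=[558.9,-186.2,.2792];h=W(b,[[16,0,20]])[0];d=[h[0],h[1],b[2],20]
for t in (.047,.05): print(t,proj(c,W(b,[[37,-85+t*1000,95]])).round(1).tolist(),proj(c,W(b,[[37,-117+t*1000,190],[37,-133+t*1000,190]])).round(1).tolist())
im=draw(c,d,DOOR,(140,0,360,360),1.6,"w20.png",(0,255,0))
s=cam("side");cv2.imwrite("pics/s20.png",s["img"])
t=cam("top");cv2.imwrite("pics/t20.png",t["img"])
E
```

```text
t 19.3 pos [ 615.7 -250.4  293.5] yaw 105.94 zax [ 0.004 -0.005 -1.   ] w 47.2 F [-0.4 -0.7 -1.1] M [-0.04 -0.07 -0.04] q [ 0.6   0.62 -0.47  1.37  0.29  1.22  0.39]
0.047 [[314.7, 167.1]] [[314.9, 224.2], [314.9, 244.9]]
0.05 [[314.7, 163.9]] [[314.9, 220.3], [314.9, 241.1]]
```

View pics/w20.png

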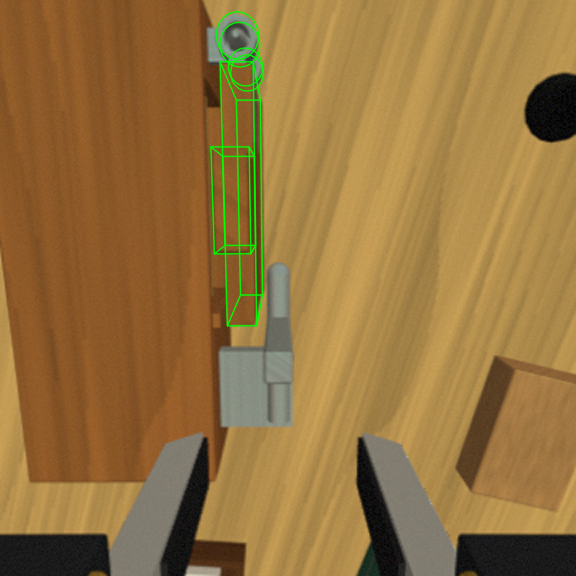

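View pics/s20.png

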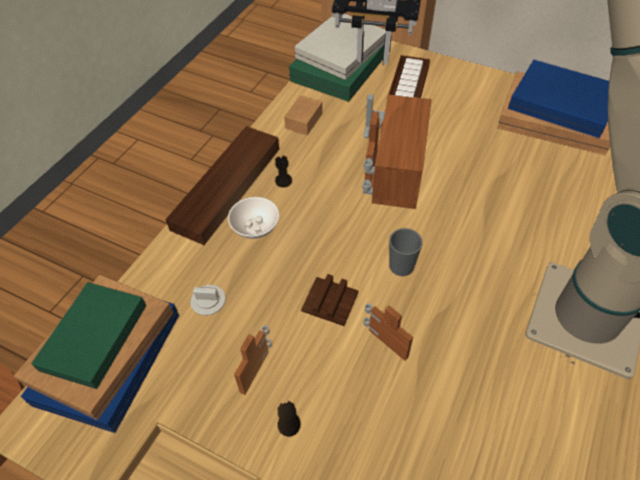

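View pics/t20.png

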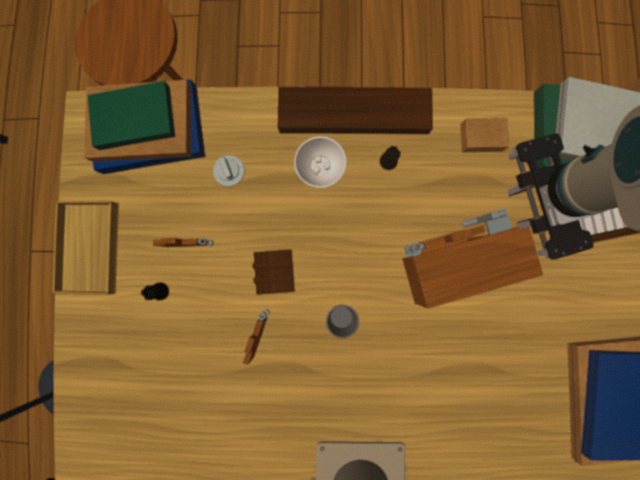

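```bash
python3 - <<'E'
from cell import r
print(r.finish_job())
E
```

```text
the job is handed in; nothing more can be done
None
```

The door is hung and closed on both pintles, resting on the sill, and the bolt is at the end of its travel. I handed the job in at about 19.3 s; no verdict was reported.

I took the largest door from the rack and brought it in level from the front. I corrected its position until the wrist view showed the upper pin centred in its socket, then lowered it. It met the sill at the expected height (TCP 163.3 mm, expected 163.2 mm) with about 6 N of contact. Then I let go, gripped the bolt post and slid it until it stopped at about 10 N.

**Last checks after letting go:**
- **Door:** the model drawn in its home position matches the wrist picture.
- **Bolt:** the bar's tip is at row 164.4, against 163.9 predicted for 0.050 m of travel, so within about 0.5 mm of the end.
- **Bystanders:** the rooks, bowl and cup look unmoved in the top and side pictures, and the gripper is clear of everything.

**Disagreements:**
- **Bolt travel:** the tool moved only about 47 mm while pushing the bolt, against 50 mm of travel. The picture and the firm stop both indicate full travel.
- **Calibration:** the side camera's overlay was off by a few pixels, and the first box position from the fixed cameras was about 2 mm off. I relied on the wrist camera instead.

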